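# Take the slide tray out of the humidity chamber

### The arm

A 7-joint arm with a two-finger parallel gripper is mounted at the origin on a cart in front of the work surface, level with it; the furniture and walls round the work are solid. World frame = base frame: x ahead of the robot, y to its left, z up, the work surface at z = 0. Lengths are in mm, angles in rad, forces in N, time in s.
With the tool pointing down it reaches from about 350 to 900 mm from the base axis. Payload 8.1 kg.
Tool frame: the origin (TCP) lies between the finger pads; the fingertips stand 11 mm ahead of it and the grasp point (between the pads) lies 8 mm behind it (r.tcp_to_tips is the z of the fingertips in the tool frame, in mm); z points along the fingers, y is the line along which they close (so a half turn about z gives the same grasp; the last joint's range is limited). The gripper opens to 92 mm and grips with 3 to 60 N. Pads are 19 mm wide; open, the fingers measure 130 mm over their backs; the gripper's body (75 mm by 190 mm) begins 47 mm behind the grasp point.
Start: joints at [-1.325, 0.434, 0.025, 1.573, -0.012, 1.134, -0.075], TCP at [213.634, 587.368, 237.742] pointing down, gripper open.
Joint ranges: [-2.62, 2.62], [-0.44, 2.09], [-1.27, 1.32], [0.08, 2.57], [-1.32, 4.46], [0.12, 2], [-2.74, 2.74]. Speed limits (rad/s): [2.22, 2.22, 3.01, 3.01, 3.14, 3.14, 3.14].

### API

Orientations are given as a rotation vector (axis times angle).
In Python, from bench import r gives the robot as it stands. Calls block until the motion is done:
- r.movep(position, orientation): joint-space move of the TCP to a pose.
- r.move_l(position, attitude=None, vel=150, force_limit=None): straight line of the TCP; attitude=None keeps the orientation; vel is the mean speed in mm/s. With force_limit (N) it stops when the force on the tool has changed by that much, and returns True; else False.
- r.goto_joints(angles): joint-space move.
- r.move_gripper(opening, effort=None): finger opening in mm; effort is the grip in N (None keeps the last); returns when the fingers have stopped.
- r.sleep(seconds).
- r.ik(position, orientation): joint angles nearest the present ones, or None.
- r.read_state(): the state.
- r.get_image(name): name is "side" or "top"; returns (picture, depth): 480x640x3 uint8, blue, green, red; 480x640 float32, mm along the optical axis (not along the pixel's ray), 0 where there is no reading.
- r.camera_model(name): a dict with "fx", "fy", "cx", "cy" (pixels), "pose" (4x4, takes a point from camera to world coordinates). Camera axes: x right, y down, z forward; pixel columns grow to the right and rows downward; lengths in mm; the calibration is good to about 2 mm. A picture is of the moment at which its call begins. camera_model takes no time and is no camera call.
A pose or a line that the arm cannot do raises r.MotionError and nothing moves.
- r.sign_off(): hands the job in; it is judged then, once.
The state is a dict: "t": time; "qpos": joint angles; "joint_velocities": joint speeds; "effort": joint torques, N m; "ee_pos": TCP position; "tcp_rot": TCP orientation; "wrist_force": force on the tool from outside, world axes, zero at the start; "moment": the same for the moment, N m; "finger_gap": finger opening in mm; "grip_force": force on a finger pad.
Only numpy, scipy, OpenCV 4.12 (cv2) and the standard library are available. Lean on these libraries where they do the work, as an engineer would, in place of code of your own. Each camera call takes 0.05 s, during which the arm holds its last target. There are 200 camera calls.

### The job

Open the slide humidity chamber: take off its lid by the square grip and hang it by its bail on the hook of the drip stand, and let go of it. Then lift the slide tray by its upright grip up out of the chamber, level all the way, to at least 10 cm above where it lay, and hold it there above the chamber, still and level, for three seconds so that it drains. Finish while still holding the tray in the air with the lid hanging on the hook; leave the other things where they are.

Things in the scene. Friction and masses are not known exactly. Their poses are not given: they have to be found in the camera images.
- lid_grip (a point): Centre of the lid's grip: an upright square black post, 18x18 mm, sides along the lid's x and y, 44 mm tall, on the middle of the crossbar of the lid's bail. This point is 22 mm below the grip's top, 157 mm above the hood's lower edge, 30 mm above the crossbar's underside. The lid starts over the chamber, hiding the tray; raise it 80 mm to clear the tray's grip.
- lid_eye (a point): Underside of the middle of the bail's crossbar: the spot that is to rest on the hook. 30 mm straight below lid_grip. The bail is of 8 mm steel bar: two legs 64 mm apart along the lid's y (56 mm free between them), crossbar along y, its underside 46 mm above the lid's flat top. Axes are the lid's.
- lid: Loose lid of the chamber, about 0.15 kg: grey hood open below, 116 mm (x) by 126 mm (y) outside, walls 3 mm, flat top 81 mm above its lower edge, steel bail on the top. Origin at the centre of the lower edge, z up; at the start 6 mm above the worktop.
- chamber: Fixed base of the slide humidity chamber: black foot plate 130 (x) by 140 (y) by 6 mm with a basin 104x114 mm outside, 4 mm walls, rim 28 mm above the worktop. Origin at the centre of its underside, on the worktop, z up. Lid and tray start centred on it with its yaw.
- tray_grip (a point): Middle of the slide tray's grip: an upright square black post, 18x18 mm, sides along the tray's x and y, in the middle of the tray, its top 60 mm above the tray's underside. This point is 44 mm above the tray's underside, 16 mm below the grip's top, and starts 56 mm above the worktop. z is up, square to the plate.
- tray: Loose slide tray, about 0.12 kg: flat steel plate 86 (x) by 96 (y) mm with a 9 mm high rim and two glass slides fixed on it, lying level in the basin under the lid. Origin at the centre of its underside, 12 mm above the worktop at the start.
- stand: Fixed drip stand. Origin on the worktop right under the hook's seat, z up. Hook: level 8 mm round bar along the stand's x, bar axis 170 mm above the worktop, from a 14 mm post at x=+105 mm (top 186 mm high) towards -x; at x=-22 mm it turns up to a tip at x=-32 mm, top 186 mm high. Foot plate x=-37 to +127 mm, 90 mm wide, 8 mm thick.
- hook_seat (a point): Top of the hook's bar, 174 mm above the worktop, straight above the stand's origin: where the bail's crossbar is to rest, square to the bar. The bail goes over the hook's tip from the stand's -x side. Axes are the stand's.
- by_white_bottle: Bystander, leave alone: white reagent bottle, 33 mm across, 66 mm tall. Origin at the centre of its underside.
- by_beaker: Bystander, leave alone: small glass beaker, 45 mm across, 58 mm tall. Origin at the centre of its underside.
- by_coverslip_box: Bystander, leave alone: cover-glass box, 31x31x20 mm. Origin at the centre of its underside.
- by_oil_bottle: Bystander, leave alone: small dropper bottle, 25 mm across, 52 mm tall. Origin at the centre of its underside.
- by_amber_bottle_2: Bystander, leave alone: amber dropper bottle, 38 mm across, 111 mm tall. Origin at the centre of its underside.
- by_tweezers: Bystander, leave alone: steel tweezers lying flat, 14x124x9 mm. Origin at the centre of its underside.

How it is judged:
By the outcome, as a careful person would: the job done as asked, in the order asked, and still so for the second after the job is handed in, while the arm keeps its last pose, push and grip.
It also fails if it takes over 67 s, if anything falls off the work surface, if the arm or the gripper's body presses on something with over 40 N, if the wrist force passes 120 N, or if a joint passes its speed limit or range.

## Working session

There is one attempt and no reset: what is moved stays moved. The work goes in short steps, each a Python script; the robot and the scene stay as the last script left them, time stands still between calls to the robot, and variables do not carry over. Pictures are saved under pics/ and viewed, at most 12 in all, crops included, and the job is handed in when it is done.

```bash
ls; mkdir -p pics; python3 - <<'E'
from bench import r
import cv2,numpy as np
for n in("side","top"):
    im,d=r.get_image(n); cv2.imwrite(f"pics/{n}0.png",im); np.savez(f"{n}0.npz",im=im,d=d)
    c=r.camera_model(n); print(n,{k:np.round(v,3).tolist() for k,v in c.items()})
s=r.read_state();print(s)
E
```

```text
pics
side {'fx': 454.803, 'fy': 454.803, 'cx': 327.293, 'cy': 242.594, 'pose': [[-0.987, -0.119, 0.106, 458.513], [-0.158, 0.644, -0.749, 814.748], [0.021, -0.756, -0.654, 677.885], [0.0, 0.0, 0.0, 1.0]]}
top {'fx': 511.952, 'fy': 511.952, 'cx': 319.506, 'cy': 241.203, 'pose': [[-0.016, -0.99, 0.138, 402.709], [-1.0, 0.013, -0.017, 191.23], [0.015, -0.138, -0.99, 1222.28], [0.0, 0.0, 0.0, 1.0]]}
{'t': 0.1, 'qpos': array([-1.3246037 ,  0.43513441,  0.02497877,  1.57399867, -0.01158189,
        1.13400821, -0.07508609]), 'joint_velocities': array([ 0.00065591, -0.0022183 ,  0.00080174, -0.00203821, -0.00011875,
       -0.0001906 ,  0.00177951]), 'effort': array([ 3.03145520e-03, -6.69121385e+01,  9.87894014e-01, -3.15147114e+01,
       -6.05304586e-02,  3.73167882e-02,  8.63103833e-05]), 'ee_pos': array([213.50773738, 586.9298174 , 237.03812616]), 'tcp_rot': array([-5.45173063e-01, -3.09382722e+00,  2.19991400e-03]), 'wrist_force': array([-0.33506464,  0.03953871, -0.10805283]), 'moment': array([-0.0291619 ,  0.01284485,  0.01619975]), 'grip_force': 0.0, 'finger_gap': 91.95378294414508}
```

View pics/top0.png

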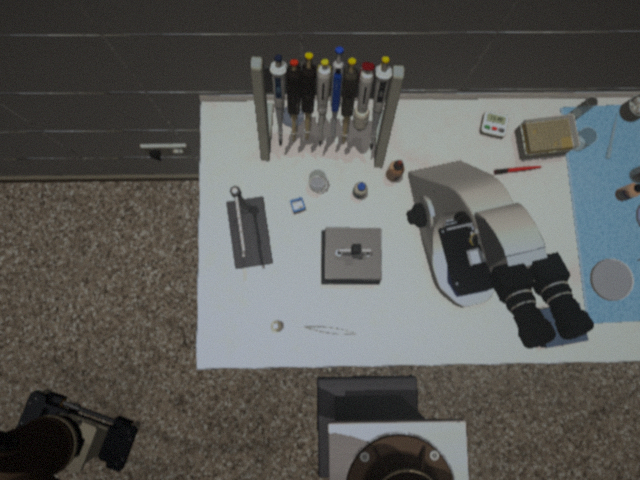

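View pics/side0.png

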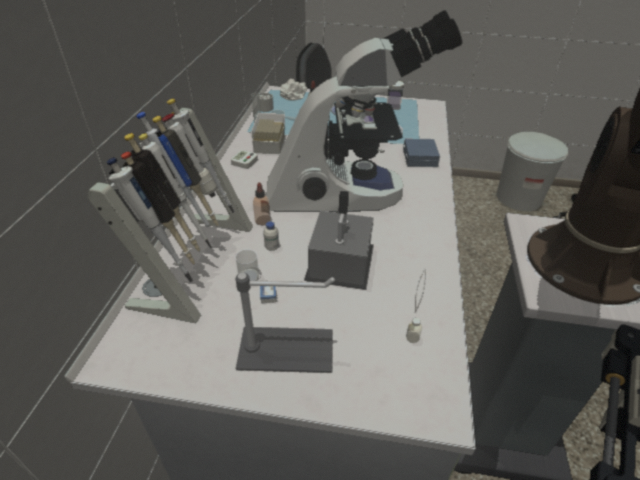

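The top view shows the lid at about (352,255) with its grip at (356,251). The stand has its post at (236,190) and the hook running down to about (243,257). The side view shows the hook tip at (332,281) and the grip at (343,205).

```bash
cat > h.py <<'E'
import numpy as np,cv2
from bench import r
def cloud(n,d):
    c=r.camera_model(n);v,u=np.indices(d.shape)
    p=np.stack([(u-c["cx"])/c["fx"]*d,(v-c["cy"])/c["fy"]*d,d],-1)
    w=p@c["pose"][:3,:3].T+c["pose"][:3,3]; w[d<=0]=np.nan
    return w
def ray(n,u,v,z):
    c=r.camera_model(n);R=c["pose"][:3,:3];o=c["pose"][:3,3]
    k=R@np.array([(u-c["cx"])/c["fx"],(v-c["cy"])/c["fy"],1]);return o+k*(z-o[2])/k[2]
E
python3 - <<'E'
from h import *
for n,(u0,u1,v0,v1),(a0,a1,b0,b1) in (("top",(300,420,200,310),(215,290,170,290)),("side",(290,400,170,300),(220,350,260,390))):
    f=np.load(n+"0.npz");im,d=f["im"],f["d"];w=cloud(n,d)
    def st(name,sub,lo,hi):
        p=w[sub[2]:sub[3],sub[0]:sub[1]].reshape(-1,3);p=p[(p[:,2]>lo)&(p[:,2]<hi)]
        if len(p)<3: print(n,name,len(p));return
        print(n,name,len(p),p.mean(0).round(1),p.min(0).round(1),p.max(0).round(1))
        print("   rect",[np.round(x,2) for x in cv2.minAreaRect(p[:,:2].astype(np.float32))])
    st("lidtop",(u0,u1,v0,v1),80,95);st("bail",(u0,u1,v0,v1),125,147);st("grip",(u0,u1,v0,v1),170,200)
    st("foot",(a0,a1,b0,b1),5,14);st("bar",(a0,a1,b0,b1),160,179);st("tops",(a0,a1,b0,b1),180,200)
    q=w[v0:v1,u0:u1,2];print(np.nanmax(q))
f=np.load("top0.npz");s=np.load("side0.npz")
a=cv2.resize(f["im"][170:290,215:395],None,fx=4,fy=4,interpolation=2)
cv2.imwrite("pics/crop1.png",a)
b=cv2.resize(s["im"][180:380,220:400],None,fx=3,fy=3,interpolation=2)
cv2.imwrite("pics/crop2.png",b)
# microscope heights near lid
w=cloud("top",f["d"]);print("tall right of lid",np.nanmax(w[200:300,395:430,2]),w[215,415])
E
```

```text
top lidtop 2811 [534.5  93.9  87. ] [472.9 -54.9  80. ] [645.4 161.4  95. ]
   rect [array([545.35,  48.92]), array([143.4 , 251.66]), np.float64(14.69)]
top bail 99 [532.   99.9 139.9] [524.1  63.6 127.3] [541.8 134.1 146.7]
   rect [array([532.  ,  98.86]), array([69.78, 16.97]), np.float64(81.21)]
top grip 80 [532.4  99.2 182. ] [523.8  90.9 171.9] [541.4 107.6 186.8]
   rect [array([532.52,  99.26]), array([16.41, 17.6 ]), np.float64(88.7)]
top foot 1985 [592.6 337.3   8.2] [461.9 243.1   5. ] [745.8 420.6  14. ]
   rect [array([603.78, 332.75]), array([177.77, 283.02]), np.float64(89.57)]
top bar 241 [591.8 339.2 172.9] [526.  326.9 161.6] [660.5 358.5 179. ]
   rect [array([592.36, 342.73]), array([135.1 ,  20.32]), np.float64(5.15)]
top tops 90 [631.2 344.6 183.9] [516.8 325.9 180. ] [663.9 358.  189.2]
   rect [array([590.34, 342.25]), array([148.78,  19.15]), np.float64(5.55)]
186.83671070691526
side lidtop 2748 [539.9  76.9  87.5] [ 471.3 -149.4   80. ] [675.3 167.   95. ]
   rect [array([572.03,  12.31]), array([197.72, 319.07]), np.float64(3.26)]
side bail 88 [531.  122.3 138.9] [521.7 104.7 125.6] [539.4 137.  147. ]
   rect [array([528.62, 121.16]), array([17.67, 30.83]), np.float64(7.83)]
side grip 330 [541.6 266.4 176.5] [515.   92.4 170.1] [581.6 344.7 187.4]
   rect [array([528.34, 223.3 ]), array([255.68,  64.09]), np.float64(80.0)]
side foot 4009 [588.4 335.1   8.7] [502.5 138.5   5. ] [737.9 424.7  14. ]
   rect [array([589.29, 271.2 ]), array([237.37, 253.01]), np.float64(20.62)]
side bar 534 [596.6 345.9 172.3] [519.  329.3 160.1] [662.4 362.1 178.9]
   rect [array([591.36, 342.74]), array([144.94,  14.79]), np.float64(11.23)]
side tops 150 [626.  349.4 183.9] [515.  328.8 180.3] [663.8 362.  188.5]
   rect [array([589.22, 344.37]), array([150.36,  19.61]), np.float64(6.72)]
187.4132551633486
tall right of lid 124.15297947494992 [615.24154426 -41.82029034 100.37917765]
```

View pics/crop1.png

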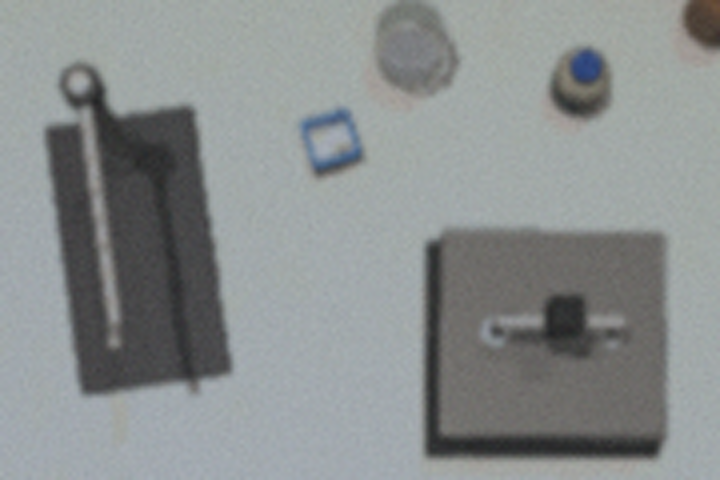

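View pics/crop2.png

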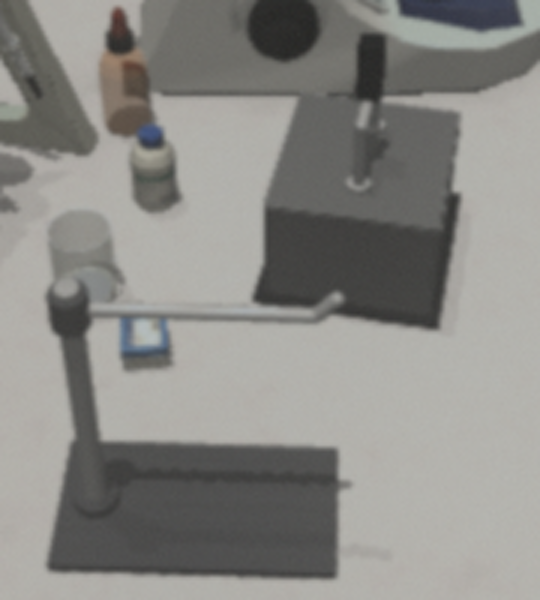

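The crops show the hook from its post top at (235,190) down to the tip at (243.5,256). The bail crossbar runs nearly along world y and the path to the hook is clear. Next I'll refine the yaws.

```bash
python3 - <<'E'
from h import *
f={n:np.load(n+"0.npz") for n in("top","side")}
for n in f:
    w=cloud(n,f[n]["d"]);x,y,z=w[...,0],w[...,1],w[...,2]
    m=(abs(z-87)<7)&(abs(x-532)<75)&(abs(y-99)<75); p=w[m][:,:2].astype(np.float32)
    p=p  
    mm=cv2.morphologyEx(m.astype(np.uint8),cv2.MORPH_OPEN,np.ones((3,3)))>0
    p=w[mm][:,:2].astype(np.float32);print(n,"lid",cv2.minAreaRect(p))
    m=(abs(z-172)<8)&(x>530)&(x<640)&(y>315)&(y<370);p=w[m]
    k=np.polyfit(p[:,0],p[:,1],1);print(n,"bar",k,"yaw",np.arctan(k[0]),"y@560",np.polyval(k,560),m.sum())
    m=(abs(z-8)<5)&(abs(x-590)<120)&(abs(y-340)<70)&(f[n]["im"].max(-1)<110)
    c,_=cv2.findContours(cv2.morphologyEx(m.astype(np.uint8),cv2.MORPH_OPEN,np.ones((3,3))),0,1)
    c=max(c,key=cv2.contourArea);q=c[:,0];print(n,"foot",cv2.minAreaRect(np.array([ray(n,u,v,8)[:2] for u,v in q],np.float32)))
    m=(abs(z-185)<4)&(abs(x-532)<20)&(abs(y-99)<20)
    print(n,"griptop",w[m][:,:2].mean(0),w[m].min(0),w[m].max(0),m.sum())
    m=(abs(z-186)<4)&(x>640)&(abs(y-340)<35);print(n,"posttop",w[m][:,:2].mean(0),m.sum(),(w[m].min(0)+w[m].max(0))[:2]/2)
    m=(z>160)&(z<192)&(x>500)&(x<535)&(y>315)&(y<380);print(n,"tip minx",np.sort(w[m][:,0])[:5])
print(ray("top",235,190,186),ray("top",243.5,256.3,186))
g=f["top"]["im"]
E
```

```text
top lid ((532.755126953125, 97.7615966796875), (125.92500305175781, 115.6263198852539), 89.2187728881836)
top bar [1.43093553e-01 2.54760611e+02] yaw 0.14212872918562314 y@560 334.8930010477561 206
top foot ((596.607421875, 339.5338439941406), (163.70941162109375, 89.01510620117188), 7.949243545532227)
top griptop [532.42721097  98.6211457 ] [523.82656883  90.88433637 181.30215263] [540.82670756 107.55812987 186.83671071] 56
top posttop [799.56877626 346.51902814] 111 [794.96999059 340.34800807]
top tip minx [516.80812199 517.19550663 518.74073911 518.95599301 519.01379712]
side lid ((530.8197021484375, 99.96560668945312), (131.49449157714844, 116.30106353759766), 88.6985855102539)
side bar [1.47251131e-01 2.56827248e+02] yaw 0.14620048883190895 y@560 339.2878813302561 378
side foot ((594.4437866210938, 344.72802734375), (162.11239624023438, 91.24964904785156), 8.075187683105469)
side griptop [530.38220953 102.34086208] [522.0040322   92.40496408 181.05568632] [539.09337007 110.82235234 185.51669348] 54
side posttop [830.71932529 335.81955292] 317 [792.39779361 339.77860279]
side tip minx [514.97088406 515.11474878 515.34442144 516.06792161 516.20572767]
[656.32669992 347.04243375 186.        ] [518.19945005 328.82159282 186.        ]
```

```bash
cat >> h.py <<'E'
from scipy.spatial.transform import Rotation as Ro
def att(yaw,s=1):  # tool down, closing line along (cos yaw, sin yaw)
    y=s*np.array([np.cos(yaw),np.sin(yaw),0]);z=np.array([0,0,-1.]);x=np.cross(y,z)
    return Ro.from_matrix(np.c_[x,y,z]).as_rotvec()
ST=np.array([551.2,335.5]);SY=0.143;LG=np.array([531.4,100.5]);LY=-0.017
def stand(x,z,y=0): return [ST[0]+x*np.cos(SY)-y*np.sin(SY),ST[1]+x*np.sin(SY)+y*np.cos(SY),z]
E
python3 - <<'E'
from h import *
print("bottle",ray("top",277,325,60))
for s in(1,-1):
    for p,a in (([*LG,240],LY),([*LG,164],LY),(stand(-105,231),SY),(stand(0,205),SY),([*LG,40],LY),([*LG,180],LY)):
        q=r.ik(p,att(a,s));print(s,None if q is None else np.round(q,2))
E
```

```text
bottle [376.52260053 269.9520051   60.        ]
1 [-0.75  0.32  0.62  1.81 -0.21  1.07 -0.08]
1 [-0.71  0.41  0.58  1.91 -0.28  0.91 -0.02]
1 [-0.99  0.32  0.36  1.79 -0.13  1.05 -0.44]
1 [-0.86  0.51  0.36  1.58 -0.19  1.09 -0.32]
1 [-0.62  0.59  0.47  2.   -0.43  0.65  0.11]
1 [-0.72  0.39  0.59  1.89 -0.26  0.94 -0.03]
-1 [ 0.46  0.5  -1.06  1.72  0.47  1.2   2.4 ]
-1 [ 0.44  0.61 -1.06  1.81  0.6   1.09  2.28]
-1 [-0.5   0.34 -0.29  1.75  0.11  1.07  2.46]
-1 [-0.43  0.52 -0.31  1.54  0.17  1.11  2.51]
-1 [-0.13  0.56 -0.22  1.96  0.19  0.64  2.66]
-1 [ 0.45  0.58 -1.06  1.79  0.57  1.11  2.31]
```

```bash
python3 - <<'E'
from h import *
r.movep([*LG,240],att(LY))
r.move_l([*LG,164],vel=120,force_limit=8)
r.move_gripper(0,effort=25)
s=r.read_state();print(s["t"],s["ee_pos"],s["finger_gap"],s["grip_force"],s["wrist_force"])
r.move_l([*LG,174],vel=60);r.move_l([*LG,275],vel=120)
s=r.read_state();print(s["t"],s["ee_pos"],s["finger_gap"],s["grip_force"],s["wrist_force"])
for n in("top","side"):
    im,d=r.get_image(n);np.savez(n+"1.npz",im=im,d=d)
    cv2.imwrite(f"pics/{n}1.png",im[120:360,180:480] if n=="top" else im[100:400,200:500])
E
```

```text
4.1083 [531.18518887 100.47429686 163.81514843] 18.32828101567072 24.988746643066406 [-0.07968609 -0.73067487 -2.44996859]
5.4167 [530.90211026 100.49975298 274.25396132] 18.013964761687735 24.988789558410645 [-0.95567107 -0.02538655 -1.87061124]
```

View pics/side1.png

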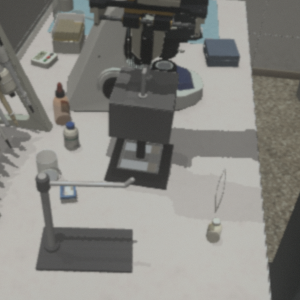

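The side view shows the lid hanging level in the gripper, with its top at about (145,85) in the crop. The tray is uncovered at (140,155) and the hook is free at (130,182). I'll carry the lid to just in front of the hook and look.

```bash
python3 - <<'E'
from h import *
r.move_l(stand(-105,275),att(SY),vel=130)
r.move_l(stand(-100,231),vel=100)
s=r.read_state();print(s["t"],s["ee_pos"],s["tcp_rot"],att(SY),s["wrist_force"])
im,d=r.get_image("side");np.savez("side2.npz",im=im,d=d)
w=cloud("side",d);x,y,z=w[...,0],w[...,1],w[...,2]
# hood top/front and bar in side view
m=(abs(z-152)<6)&(x<530)&(abs(y-320)<80);print("hoodtop",cv2.minAreaRect(w[m][:,:2].astype(np.float32)),w[m][:,2].mean())
m=(abs(z-172)<8)&(x>535)&(x<640)&(y>315)&(y<370);k=np.polyfit(w[m][:,0],w[m][:,1],1);print("bar",k,np.polyval(k,551))
cv2.imwrite("pics/side2.png",cv2.resize(im[180:400,200:480],None,fx=2.5,fy=2.5))
E
```

```text
8.0667 [452.19913997 321.56059781 231.24118263] [-2.05673626e+00 -2.37436359e+00 -2.64671494e-04] [2.05706784 2.37446337 0.        ] [ 0.03493277 -0.6103047  -2.04811368]
hoodtop ((454.1351013183594, 307.92327880859375), (120.16389465332031, 49.50777053833008), 1.135245442390442) 151.98991062225892
bar [1.43499570e-01 2.59015706e+02] 338.08396865137075
```

View pics/side2.png

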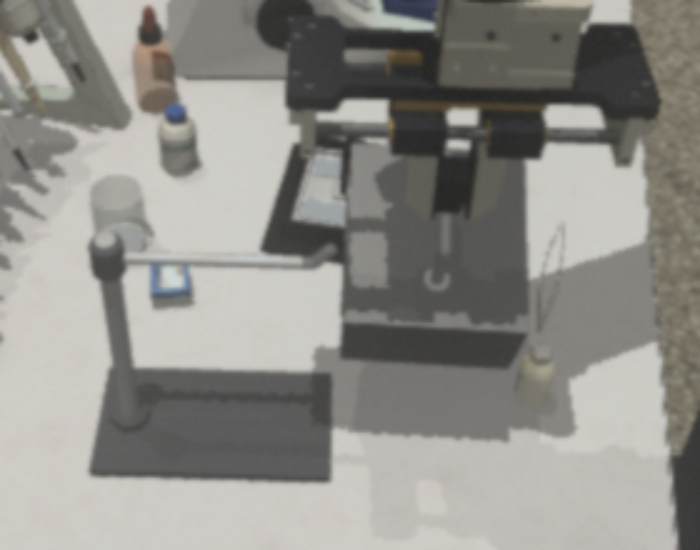

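The near bail leg meets the hood top at crop (437,283). The hood edge is parallel to the hook bar, and the hook tip at (335,250) points at the bail. I'll check the lateral offset from the leg.

```bash
python3 - <<'E'
from h import *
u=np.array([np.cos(SY),np.sin(SY)]);v=np.array([-u[1],u[0]])
for c in((437,283),(345,320),(522,324)):
    p=ray("side",200+c[0]/2.5,180+c[1]/2.5,152)[:2]
    b=np.array([551,338.1]);print(c,p,"stand x,y (side cam)",(p-b)@u,(p-b)@v)
E
```

```text
(437, 283) [451.09925666 319.43420911] stand x,y (side cam) -101.5411679043591 -4.238099865792986
(345, 320) [503.75376681 359.79763476] stand x,y (side cam) -43.6717888547011 28.209373665258916
(522, 324) [397.44699445 343.97703986] stand x,y (side cam) -151.14812109497134 27.70037187306753
```

```bash
python3 - <<'E'
from h import *
d=np.load("side2.npz")["d"];w=cloud("side",d)
for u in(345,372,398):
    print(u);[print(v,w[v,u].round(0)) for v in range(236,330,6)]
d=np.load("side1.npz")["d"];w=cloud("side",d)
print("before");[print(v,w[v,340].round(0)) for v in range(170,250,6)]
r_=r.read_state();print(r_["finger_gap"],r_["moment"],r_["wrist_force"])
E
```

```text
345
236 [524.  95.  73.]
242 [510. 242. 184.]
248 [508. 253. 180.]
254 [507. 263. 175.]
260 [505. 271. 170.]
266 [504. 282. 167.]
272 [502. 291. 162.]
278 [501. 301. 158.]
284 [500. 310. 154.]
290 [498. 319. 149.]
296 [497. 329. 147.]
302 [495. 338. 143.]
308 [494. 347. 140.]
314 [494. 338. 114.]
320 [494. 325.  84.]
326 [498. 271.   2.]
372
236 [465. 361. 302.]
242 [464. 361. 291.]
248 [463. 335. 259.]
254 [462. 334. 247.]
260 [461. 336. 237.]
266 [460. 335. 225.]
272 [459. 283. 162.]
278 [458. 294. 159.]
284 [457. 304. 155.]
290 [456. 316. 154.]
296 [455. 321. 147.]
302 [454. 331. 144.]
308 [453. 338. 138.]
314 [451. 336. 121.]
320 [450. 324.  92.]
326 [447. 261.   0.]
398
236 [432. 356. 303.]
242 [431. 357. 293.]
248 [428. 329. 259.]
254 [426. 330. 248.]
260 [425. 331. 238.]
266 [419. 268. 168.]
272 [418. 277. 163.]
278 [417. 287. 160.]
284 [416. 298. 158.]
290 [415. 307. 153.]
296 [414. 315. 148.]
302 [414. 325. 145.]
308 [413. 335. 142.]
314 [411. 336. 129.]
320 [408. 324. 101.]
326 [405. 307.  66.]
before
170 [546.  44. 198.]
176 [543.  65. 198.]
182 [540.  88. 199.]
188 [537. 108. 199.]
194 [534. 133. 202.]
200 [532. 145. 198.]
206 [530. 162. 197.]
212 [529. 164. 185.]
218 [529. 164. 172.]
224 [528. 164. 158.]
230 [528. 163. 143.]
236 [527. 165. 130.]
242 [532. 109.  67.]
248 [531. 111.  52.]
17.86310050438875 [-0.02059933  0.00444766  0.0113584 ] [ 0.22711954  0.24122538 -1.44296341]
```

The depth columns show the hood's top sloping down towards +y by about 24°. It swung about the pinch axis during the carry. I'll grip harder, set the lid down gently on the free worktop in front of the chamber so it levels, and regrasp it.

```bash
cat >> h.py <<'E'
def slope(x0,y0,zl,zh,rad=55):
    im,d=r.get_image("side");w=cloud("side",d);g=np.gradient(w[...,2],axis=0)
    m=(abs(w[...,0]-x0)<rad)&(abs(w[...,1]-y0)<rad+15)&(w[...,2]>zl)&(w[...,2]<zh)&(abs(g)<2.0)
    p=w[m];A=np.c_[p[:,:2],np.ones(len(p))]
    for _ in range(4):
        c=np.linalg.lstsq(A,p[:,2],rcond=None)[0];e=abs(A@c-p[:,2]);k=e<max(3,np.median(e)*2.5);A,p=A[k],p[k]
    return c[:2].round(3),len(p),np.r_[p[:,:2].min(0),p[:,:2].max(0)].round(0),p[:,2].mean().round(1),im
E
python3 - <<'E'
from h import *
P=[385,20]
print(slope(452,310,120,190)[:4])
print([r.ik([*P,z],att(SY)) is not None for z in(275,200,160)])
r.move_gripper(0,effort=60)
r.move_l(stand(-112,270),vel=60)
r.move_l([*P,270],vel=80)
s=r.read_state();print(s["t"],s["ee_pos"],s["finger_gap"],s["grip_force"])
o=slope(*P,120,260);print(o[:4]);cv2.imwrite("pics/side3.png",o[4][60:400,160:560])
E
```

```text
(array([ 0.051, -0.411]), 3323, array([397., 240., 507., 349.]), np.float64(156.1))
[True, True, True]
13.175 [385.02598828  20.099928   269.98261843] 17.558568276973013 59.84411180019379
(array([ 0.052, -0.407]), 1721, array([330., -50., 440.,  47.]), np.float64(196.1))
```

View pics/side3.png

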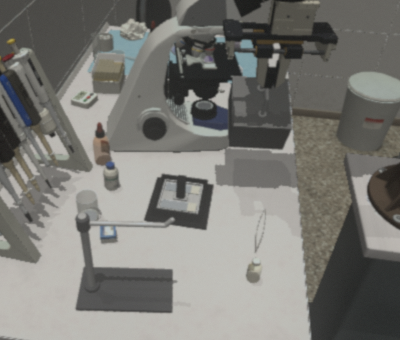

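The lid, at about (258,120) in the crop, is held steady with its tilt unchanged at 60 N, over free worktop beside the microscope. I'll check the landing zone.

```bash
python3 - <<'E'
from h import *
f=np.load("top0.npz");w=cloud("top",f["d"]);x,y,z=w[...,0],w[...,1],w[...,2]
for y0 in range(-140,130,20):
    m=(y>=y0)&(y<y0+20)&(x>300)&(x<470);p=w[m];t=p[p[:,2]>7]
    print(y0,len(p),"minx of >7mm:",np.sort(t[:,0])[:4].round(0),"zmax",p[:,2].max().round(0))
m=(x>310)&(x<440)&(y>60)&(y<230)&(z>5);print("tweez/bottle",np.nanmin(w[m],0),np.nanmax(w[m],0))
E
```

```text
-140 1676 minx of >7mm: [349. 350. 350. 351.] zmax 426.0
-120 1064 minx of >7mm: [433. 433. 433. 433.] zmax 390.0
-100 722 minx of >7mm: [435. 437. 437. 439.] zmax 213.0
-80 610 minx of >7mm: [] zmax 6.0
-60 621 minx of >7mm: [398.] zmax 8.0
-40 610 minx of >7mm: [433.] zmax 8.0
-20 610 minx of >7mm: [] zmax 6.0
0 610 minx of >7mm: [] zmax 6.0
20 607 minx of >7mm: [390. 444. 467. 468.] zmax 10.0
40 613 minx of >7mm: [328. 468. 468.] zmax 12.0
60 613 minx of >7mm: [324. 468. 468.] zmax 8.0
80 611 minx of >7mm: [352. 468. 468. 468.] zmax 8.0
100 626 minx of >7mm: [352. 352. 352. 352.] zmax 12.0
120 605 minx of >7mm: [352. 352. 364. 366.] zmax 11.0
tweez/bottle [312.2350288   63.48531846   5.04339282] [437.13986021 229.4950782   15.58509336]
```

```bash
python3 - <<'E'
from h import *
P=[375,28]
r.move_l([*P,250],att(0),vel=40)
r.move_l([*P,191],vel=60)
for e in(20,12,8,6,4.5,3.5,3):
    r.move_gripper(0,effort=e);r.sleep(0.2)
    o=slope(P[0],P[1]-20,70,150);s=r.read_state()
    print(e,o[:4],s["finger_gap"].round(2),s["grip_force"],s["wrist_force"].round(2),s["t"])
    if abs(o[0][1])<0.06: break
E
```

```text
Traceback (most recent call last):
AttributeError: 'float' object has no attribute 'round'
```

```bash
python3 - <<'E'
from h import *
P=[375,28]
for e in(20,12,8,6,4.5,3.5,3):
    r.move_gripper(0,effort=e);r.sleep(0.15)
    o=slope(P[0],P[1]-20,70,150);s=r.read_state()
    print(e,o[:4],round(s["finger_gap"],2),s["grip_force"],s["wrist_force"].round(2),s["t"])
    if abs(o[0][1])<0.06: break
cv2.imwrite("pics/side4.png",o[4][60:300,260:560])
E
```

```text
20 (array([-0.001, -0.41 ]), 1780, array([320., -62., 430.,  51.]), np.float64(118.6)) 17.57 19.998365342617035 [ 0.34 -0.65 -1.74] 15.9833
12 (array([-0.001, -0.413]), 1785, array([320., -62., 430.,  50.]), np.float64(118.4)) 18.24 11.998376101255417 [-0.17  0.36 -1.38] 16.4
8 (array([-0.001, -0.413]), 1783, array([320., -62., 430.,  51.]), np.float64(118.2)) 17.85 7.9983848333358765 [ 0.43 -0.71 -1.7 ] 16.8167
6 (array([-0.001, -0.392]), 1796, array([320., -62., 430.,  53.]), np.float64(118.1)) 18.15 5.999970585107803 [-0.29 -0.84 -2.19] 17.2333
4.5 (array([ 0.001, -0.183]), 1873, array([320., -52., 430.,  71.]), np.float64(114.9)) 17.72 4.499906301498413 [-0.23 -0.08 -1.31] 17.65
3.5 (array([-0.001, -0.181]), 1867, array([320., -52., 430.,  72.]), np.float64(114.7)) 18.19 3.499862551689148 [ 0.54  0.03 -1.65] 18.0667
3 (array([-0.001, -0.149]), 1848, array([320., -50., 430.,  75.]), np.float64(114.3)) 18.02 3.000074364244938 [ 0.17  0.46 -2.43] 18.4833
```

```bash
python3 - <<'E'
from h import *
P=[375,28]
print(r.move_l([*P,159],vel=40,force_limit=2.5),r.read_state()["ee_pos"][2])
r.move_gripper(40);r.sleep(0.4)
o=slope(P[0],P[1],60,110);print(o[:4])
w=cloud("top",r.get_image("top")[1]);
m=(abs(w[...,2]-81)<6)&(abs(w[...,0]-P[0])<80)&(abs(w[...,1]-P[1])<85);print("top cam lid",cv2.minAreaRect(w[m][:,:2].astype(np.float32)))
wt,d=o[4],None
cv2.imwrite("pics/side4.png",cv2.resize(o[4][60:300,260:560],None,fx=2,fy=2))
s=r.read_state();print(s["t"],s["ee_pos"],s["wrist_force"])
E
```

```text
True 163.79676521314994
(array([-0.001, -0.003]), 1355, array([320., -42., 430.,  65.]), np.float64(81.6))
top cam lid ((374.6046142578125, 6.0314483642578125), (109.6455078125, 115.10826110839844), 89.8818130493164)
20.2167 [374.24589896  27.94429982 164.41223082] [-0.56770307  0.63649962  0.11028021]
```

View pics/side4.png

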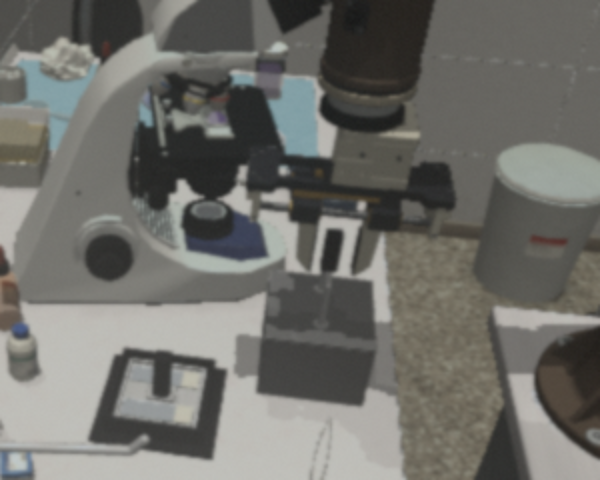

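The lid now stands level on the worktop. Its post at crop (332,250) seems a little behind the fingers in y, so I'll locate it.

```bash
python3 - <<'E'
from h import *
im,d=r.get_image("side");w=cloud("side",d)
for u in(426,427): print(u,[(v,*w[v,u].round(0)) for v in range(172,204,3)])
for u in(410,425,440): print(u,[(v,*w[v,u].round(0)) for v in range(225,244,3)])
near=[np.nanmax(w[205:245,u][(abs(w[205:245,u,2]-80)<4)][:,1]) for u in range(400,440,4)];print(near)
f=[np.nanmedian(w[240:252,u,1]) for u in range(400,440,4)];print("face y",f)
E
```

```text
426 [(172, np.float64(344.0), np.float64(-309.0), np.float64(-0.0)), (175, np.float64(374.0), np.float64(-3.0), np.float64(177.0)), (178, np.float64(374.0), np.float64(9.0), np.float64(178.0)), (181, np.float64(373.0), np.float64(10.0), np.float64(171.0)), (184, np.float64(372.0), np.float64(9.0), np.float64(164.0)), (187, np.float64(370.0), np.float64(4.0), np.float64(153.0)), (190, np.float64(370.0), np.float64(9.0), np.float64(149.0)), (193, np.float64(369.0), np.float64(8.0), np.float64(141.0)), (196, np.float64(345.0), np.float64(-191.0), np.float64(-0.0)), (199, np.float64(359.0), np.float64(-57.0), np.float64(82.0)), (202, np.float64(358.0), np.float64(-49.0), np.float64(79.0))]
427 [(172, np.float64(341.0), np.float64(-314.0), np.float64(-3.0)), (175, np.float64(372.0), np.float64(-3.0), np.float64(178.0)), (178, np.float64(372.0), np.float64(8.0), np.float64(177.0)), (181, np.float64(372.0), np.float64(11.0), np.float64(172.0)), (184, np.float64(370.0), np.float64(10.0), np.float64(165.0)), (187, np.float64(369.0), np.float64(7.0), np.float64(156.0)), (190, np.float64(368.0)
[... 1542 characters left out ...]
)), (243, np.float64(325.0), np.float64(59.0), np.float64(54.0))]
[np.float64(62.53807626890705), np.float64(62.28101291773305), np.float64(65.1310621998241), np.float64(63.12892706255718), np.float64(63.236494987050946), np.float64(62.524487848906915), np.float64(61.714608502543456), np.float64(63.281244329562355), np.float64(62.53514108847878), np.float64(62.30020045148376)]
face y [np.float64(62.28851057244617), np.float64(61.799924668466986), np.float64(62.547495052869465), np.float64(61.70940856696711), np.float64(62.089450896561004), np.float64(62.725479640452534), np.float64(61.90712657275793), np.float64(61.616075590781634), np.float64(62.707713748961), np.float64(62.70261637668659)]
```

```bash
python3 - <<'E'
from h import *
P=[374.6,-1]
r.move_l([*P,164],vel=60);r.move_l([*P,159.5],vel=30,force_limit=4)
r.move_gripper(0,effort=60)
s=r.read_state();print(s["t"],s["ee_pos"],s["finger_gap"],s["grip_force"])
r.move_l([*P,190],vel=40);print(slope(*P,90,130)[:4])
r.move_l([*P,265],vel=60)
r.move_l(stand(-108,265),att(SY),vel=80)
r.move_l(stand(-105,232),vel=50)
s=r.read_state();print(s["t"],s["ee_pos"],s["finger_gap"],s["grip_force"])
o=slope(*stand(-105,0)[:2],130,170);print(o[:4]);np.savez("side5.npz",im=o[4])
cv2.imwrite("pics/side5.png",cv2.resize(o[4][180:400,200:480],None,fx=2.5,fy=2.5))
E
```

```text
21.6917 [374.43784222  -1.00878874 159.43094277] 17.524362781028906 59.99152064323425
(array([-0.003, -0.007]), 1487, array([320., -60., 430.,  66.]), np.float64(112.2))
29.125 [447.44906302 320.58902725 232.16623339] 17.164522033124648 59.991724491119385
(array([-0.002, -0.002]), 3575, array([392., 255., 502., 390.]), np.float64(154.5))
```

View pics/side5.png

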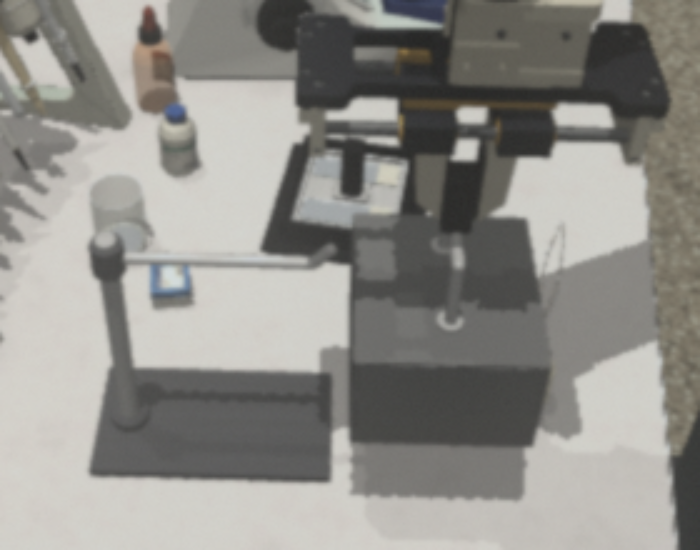

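The lid is level in front of the hook. The leg foot is at crop (450,322) and the hood's near top edge runs from (352,365) to (548,366). I'll check the lateral offset, then insert and lower.

```bash
python3 - <<'E'
from h import *
u=np.array([np.cos(SY),np.sin(SY)]);v=np.array([-u[1],u[0]]);b=np.array([551,338.1])
for c,z in(((450,322),154),((352,365),154),((548,366),154)):
    p=ray("side",200+c[0]/2.5,180+c[1]/2.5,z)[:2];print(c,(p-b)@u,(p-b)@v)
E
```

```text
(450, 322) -107.10990688489602 29.350147571323653
(352, 365) -47.60543444702228 64.10169512779936
(548, 366) -162.06574793381856 61.06522946508564
```

```bash
python3 - <<'E'
from h import *
print(r.move_l(stand(0,231.5),vel=50,force_limit=5))
print(r.move_l(stand(0,203),vel=25,force_limit=3))
s=r.read_state();print(s["t"],s["ee_pos"],s["wrist_force"],slope(*stand(0,0)[:2],105,145)[:4])
o=r.get_image("side")[0];cv2.imwrite("pics/side6.png",cv2.resize(o[180:400,180:430],None,fx=2.5,fy=2.5))
E
```

```text
False
True
32.3667 [551.07438143 335.45940333 205.69908332] [-0.90859531 -0.20737158  5.48205807] (array([-0.002, -0.002]), 3221, array([496., 267., 606., 405.]), np.float64(128.0))
```

View pics/side6.png

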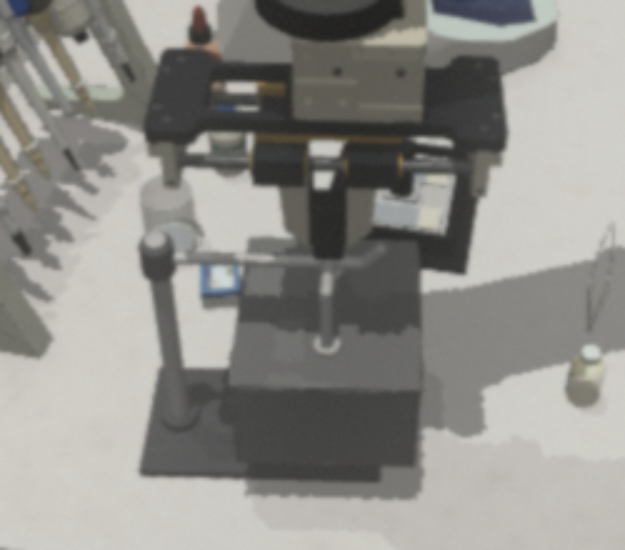

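The crossbar is seated on the hook bar at about (327,262), between the tip at (380,247) and the post, and the lid is level. Releasing.

```bash
python3 - <<'E'
from h import *
r.move_gripper(0,effort=5);r.move_gripper(44);r.sleep(0.3)
print(slope(*stand(0,0)[:2],100,150)[:4])
r.move_l(stand(0,275),vel=90)
print(slope(*stand(0,0)[:2],100,150)[:4])
im,d=r.get_image("top");w=cloud("top",d);x,y,z=w[...,0],w[...,1],w[...,2]
# tray grip from top & side
for n in("top","side"):
    im,d=r.get_image(n);w=cloud(n,d)
    m=(abs(w[...,2]-70)<6)&(abs(w[...,0]-531)<30)&(abs(w[...,1]-100)<30);p=w[m]
    if m.sum()>5: print(n,"traygrip top",m.sum(),cv2.minAreaRect(p[:,:2].astype(np.float32)),p.mean(0))
s=r.read_state();print(s["t"],s["ee_pos"])
E
```

```text
(array([-0.001, -0.003]), 3135, array([496., 269., 606., 405.]), np.float64(128.3))
(array([-0.002, -0.003]), 3208, array([496., 269., 606., 405.]), np.float64(128.3))
top traygrip top 67 ((533.2919921875, 97.75576782226562), (16.331438064575195, 18.464405059814453), 89.23760223388672) [532.95679471  97.88237013  70.71789254]
side traygrip top 70 ((530.04736328125, 100.99176788330078), (20.939157485961914, 16.810739517211914), 86.44111633300781) [529.5777818  104.04752559  70.77573691]
34.8083 [550.94141234 335.4112541  274.35615571]
```

```bash
python3 - <<'E'
from h import *
r.move_l([*LG,270],att(LY),vel=150)
r.move_gripper(70)
r.move_l([*LG,90],vel=120);print(r.move_l([*LG,49],vel=60,force_limit=6))
r.move_gripper(0,effort=60)
s=r.read_state();print(s["t"],s["ee_pos"],s["finger_gap"],s["grip_force"],s["wrist_force"])
r.move_l([*LG,80],vel=25);o=slope(*LG,40,56);print(o[:4])
r.move_l([*LG,167],vel=50);r.sleep(3.6)
s=r.read_state();print(s["t"],s["ee_pos"],s["finger_gap"],s["wrist_force"])
o=slope(*LG,115,150);print(o[:4]);print("lid",slope(*stand(0,0)[:2],100,150)[:4])
cv2.imwrite("pics/side7.png",o[4][120:400,180:480])
E
```

```text
False
40.525 [531.49668163 100.5142053   49.01506027] 17.64243504893155 59.99966204166412 [-0.33623007  0.86042189  0.23701492]
(array([-0.004,  0.019]), 770, array([487.,  53., 573., 150.]), np.float64(49.9))
47.4583 [531.40080325 100.50375123 166.99725743] 17.474623650037742 [ 1.29277654  0.88244424 -0.87192755]
(array([-0.003,  0.019]), 856, array([486.,  54., 572., 150.]), np.float64(137.1))
lid (array([ 0.   , -0.003]), 3142, array([496., 268., 606., 405.]), np.float64(128.3))
```

View pics/side7.png

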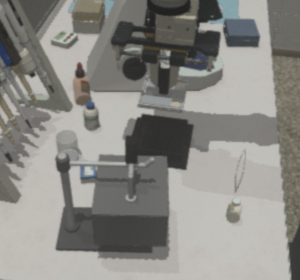

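The lid hangs level on the hook at (130,180), and the tray is held level above the chamber at (160,100). It was raised 118 mm and held for more than 3 s.

```bash
python3 -c "
from bench import r
print(r.sign_off())"
```

```text
the job is handed in; nothing more can be done
None
```

The job is handed in: the lid hangs level on the hook, released, and the tray is held level 118 mm above where it lay after a 3.6 s hold; the lid tilted about 24° during the first carry, so I set it down on the free worktop to level it and regrasped it before hanging it.

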